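Close the docking station on its dowels and hold it pressed

ROBOT

A 6-joint arm with a two-finger parallel gripper is mounted at the origin on the work surface. World frame = base frame: x ahead of the robot, y to its left, z up, the work surface at z = 0. Lengths are in mm, angles in degrees, forces in N, time in s.
With the tool pointing down it reaches from about 300 to 850 mm from the base axis. Payload 4.2 kg.
Tool frame: the origin (TCP) lies at the very end of the fingers, on their centre line; the grasp point (between the pads) lies env.grip_point_offset behind it (env.grip_point_offset is the distance from the TCP to the grasp point, in mm); z points along the fingers, y is the direction in which the jaws open and shut (so a half turn about z gives the same grasp; the last joint's range is limited). The gripper opens to 91 mm and grips with 3 to 60 N. Pads are 32 mm wide; open, the fingers measure 118 mm over their backs; the gripper's body (76 mm by 178 mm) begins 60 mm behind the grasp point.
Start: joints at [68.812, 18.312, 89.639, -0, 72.044, -1.146], TCP at [197.061, 540.194, 213.976] pointing down, gripper open.
Joint ranges: [-177.97, 177.97], [-48.28, 115.42], [12.27, 149.76], [-77.06, 257.06], [2.81, 150.46], [-146.56, 146.56]. Speed limits (degrees/s): [147.25, 147.25, 180, 180, 180, 180].

INTERFACE

Orientations are given as [roll, pitch, yaw] about the fixed x, y, z axes, in that order (R = Rz(yaw) Ry(pitch) Rx(roll)).
In Python, from workcell import env, grab_frame, camera_params gives the robot as it stands. The module is installed in compiled form; this text tells all that it offers.
- The arm moves only by the shell command python3 -m creep 'ROWS' [OPENING] [FORCE]. ROWS is a JSON object of lists of equal length, an entry for each row: "offset": the shift along the tool's x, y, z in m, a list of three; "rotation": the turn, a rotation vector about the tool's x, y, z in degrees, a list of three. A call has 1 to 5 rows; each row shifts and turns the commanded pose from where the row before left it, along the tool's axes as they then stand; what a row does not reach is not made up. A row lasts 1/8 s, in which the tool goes at most 62.5 mm and 10.7 degrees, less where a joint would pass 70% of its speed; a pose out of reach is approached as far as the arm can. A call is refused whole if a number of a shift passes 0.0625 or a number of a turn 10.7, either way. A call with a gripper value outside its range is refused whole. OPENING is the closure, from 0 (fully open) to 1 (shut), set as the call begins (- or left out, the last holds). The fingers move at their own pace and stop on an object; FORCE is the grip in N (left out, the last holds). Time passes only in rows, so rows that do not move let the fingers close. It gives the time, the measured TCP pose, the force and the opening at its end, in the units of the state.
- env.state(): the state, without advancing time (a new reading comes with each control period).
- grab_frame(name): name is "scene" or "top" or "wrist"; returns the picture (420x560x3 uint8, red, green, blue); there is no depth.
- camera_params(name): a dict with "mtx" (3x3 intrinsics, pixels), "R" (3x3) and "t" (3): a world point X has camera coordinates R X + t. Camera axes: x right, y down, z forward; pixel columns grow to the right and rows downward; lengths in mm; the calibration is good to about 2 mm. The wrist camera is an equidistant fisheye: a pixel r from the principal point sees the ray r / f radians off the axis. A picture is of the moment at which its call begins: read the wrist's pose just before it. camera_params takes no time and is no camera call; for the wrist camera it gives the pose at the moment of the call.
- env.job_done(): hands the job in, once; it reports no verdict.
The state is a dict: "time_s": time; "qpos": joint angles; "qvel": joint speeds; "effort": joint torques, N m; "ee_pos": TCP position; "ee_rot": TCP orientation; "force": force on the tool from outside, world axes, zero at the start; "torque": the same for the moment, N m; "gripper_width": finger opening in mm.
Only numpy, scipy, OpenCV 4.12 (cv2) and the standard library are available. Lean on these libraries where they do the work, as an engineer would, in place of code of your own. Each camera call takes 0.05 s, during which the arm holds its last target.

TASK

The circuit board only lies loose in the docking station's lower half, so slide that half sideways along the repair mat, without lifting it, until it stands inside the empty middle outline. Then fit the upper half onto its two dowel pins, vent slots at the end with the ports, press it fully home so that the rims meet flush, and finish while still holding the two halves pressed firmly together (a push of about one kilogram) ready for the screws: do not let go at the end. Leave everything else where it is.

Things in the scene. Friction and masses are not known exactly. Their poses are not given: they have to be found in the camera images.
- dock_base: Lower half: white open-topped plastic shell, 160 (x) x 62 (y) x 24 mm high, walls 3.5 mm, about 0.45 kg, standing loose on the mat, in its left or right outline, nearly square to it. Origin: centre of its underside. Steel port shells stick 4 mm out of its +x end; two steel dowel pins stand on its rim; the board lies loose inside. Can be gripped across its 62 mm width
- pin_a (a point): foot of dowel pin a, on its axis at the height of the lower half's rim: at x +65, y +14, z 24 mm of the lower half (port end). The pins are 8 mm thick and rise 13 mm above the rim with tapered noses (last 4 mm)
- pin_b (a point): foot of dowel pin b, the same kind, at x -65, y 0, z 24 mm of the lower half
- dock_cover: Upper half: white plastic shell, 160 (x) x 62 (y) x 24 mm high, about 0.16 kg, lying open side down on the mat at the outline on the other side, turned up to 25 degrees. Origin: centre of its underside. Six dark vent slots on top towards its +x (port) end, round power button at -x. Fully home its origin is 24 mm above that of the lower half, axes parallel. Can be gripped across its 62 mm width
- socket_a (a point): mouth of socket a, in the plane of the upper half's underside, at its x +65, y +14 mm; coincides with pin_a when fully home. Sockets open downwards, 10 mm in diameter, 20 mm deep; they fit only this way round
- socket_b (a point): mouth of socket b, the same kind, at x -65, y 0 of the upper half; coincides with pin_b when fully home
- board: green circuit board 104 x 50 x 3 mm with parts up to 12 mm high, 50 g, lying loose on rails in the lower half with 2 mm play all round; stays there. Origin: centre of its underside, 9 mm above the underside of the lower half
- outline_mid (a point): centre of the middle of three white outlines printed on the dark repair mat (340 x 640 mm, fixed on the desk), on its top face, 3 mm above the desk; empty at the start. Outlines measure 184 (x) x 86 mm (y) inside, side by side along y at 185 mm pitch. Axes are the mat's: x the long way of an outline, away from the robot; y sideways from outline to outline
- screw_dish: small round steel dish, 56 mm across, 14 mm high, with the screws; on the far part of the mat. Bystander
- screwdriver: screwdriver with a black handle, 170 mm long, 26 mm thick; lies crosswise on the near edge of the mat. Bystander
- adapter: black power brick 45 x 105 x 30 mm, on the far edge of the mat. Bystander
- tape_roll: clear roll of tape, 90 mm across, 19 mm high, lying flat on the desk to the right of the mat. Bystander
- mug: white mug, 82 mm across, 95 mm high, on the desk far left. Bystander
- stapler: black stapler, 135 mm long, 34 mm wide, 60 mm high, on the desk far right. Bystander
- mouse: black computer mouse 100 x 58 x 32 mm, on the desk left of the mat. Bystander
Not all that is in view belongs to the job. Leave any blue or purple look-alike of the dock_base alone. Of the things that look like the board, the smaller one is meant.

How it is judged:
By the outcome, as a careful person would: the job done as asked, in the order asked, and still so for the second after the job is handed in, while the arm keeps its last pose, push and grip.
It also fails if it takes over 61 s, if anything falls off the work surface, if the arm or the gripper's body presses on something with over 40 N, if the wrist force passes 120 N, or if a joint passes its speed limit or range.

## Working session

There is one attempt and no reset: what is moved stays moved. The work goes in short steps, Python scripts to look and compute and a shell command to move; the robot and the scene stay as the last step left them, time stands still between calls to the robot, and variables do not carry over. Pictures are saved under pics/ and viewed, and the job is handed in when it is done.

```bash
mkdir -p pics; ls; python3 - <<'E'
from workcell import env, grab_frame, camera_params
import cv2
print(env.state()); print(env.grip_point_offset)
for n in ["scene","top","wrist"]:
    p=camera_params(n); print(n,p)
    cv2.imwrite(f"pics/a_{n}.png",grab_frame(n)[:,:,::-1])
E
```

```text
pics
{'time_s': 0.0, 'qpos': array([ 6.88145495e+01,  1.83512560e+01,  8.97071789e+01,  7.16801762e-04,
        7.20447218e+01, -1.14473922e+00]), 'qvel': array([-0.04063071, -0.01399379,  0.07434997, -0.08099982,  0.04605525,
       -0.06019593]), 'effort': array([-1.36585633e-03, -4.12460446e+01, -2.31970417e+01,  7.24014686e-02,
        4.59524291e-02, -1.67341805e-04]), 'ee_pos': array([196.8424524 , 539.70544684, 213.1189204 ]), 'ee_rot': array([-1.79896878e+02, -2.74223186e-03,  1.59959065e+02]), 'force': array([ 0.41606055,  0.59701682, -0.26291251]), 'torque': array([-0.02852914, -0.01965714, -0.03659988]), 'gripper_width': 90.93588158538549}
18.8
scene {'mtx': array([[406.3105717 ,   0.        , 277.72803235],
       [  0.        , 406.3105717 , 217.12459649],
       [  0.        ,   0.        ,   1.        ]]), 'R': array([[ 0.70907253,  0.70513344,  0.00172462],
       [ 0.48162249, -0.48252368, -0.73158094],
       [-0.51503002,  0.51957456, -0.68175241]]), 't': array([-391.63238809, -168.58148895, 1648.17687544])}
top {'mtx': array([[489.33156864,   0.        , 279.86377282],
       [  0.        , 489.33156864, 212.17185171],
       [  0.        ,   0.        ,   1.        ]]), 'R': array([[ 0.02388996, -0.99970936, -0.0032343 ],
       [-0.99707011, -0.02359148, -0.07276432],
       [ 0.07266687,  0.00496316, -0.99734392]]), 't': array([  50.61558805,  488.44873603, 1655.04114689])}
wrist {'mtx': array([[325.1922621 ,   0.        , 283.21899891],
       [  0.        , 325.1922621 , 210.61094843],
       [  0.        ,   0.        ,   1.        ]]), 'R': array([[ 0.34252594,  0.93950701, -0.00159776],
       [ 0.90727404, -0.33033182,  0.26025891],
       [ 0.24398728, -0.09059504, -0.96553754]]), 't': array([-573.72048454,  -30.82220826,  390.36908141])}
```

View pics/a_top.png

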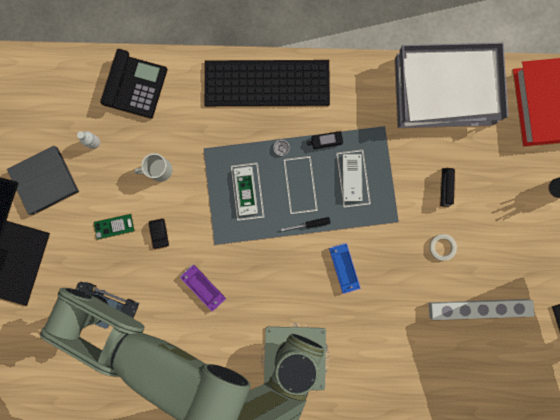

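View pics/a_scene.png

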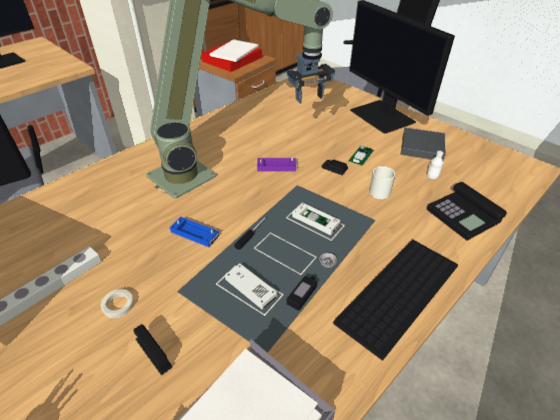

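View pics/a_wrist.png

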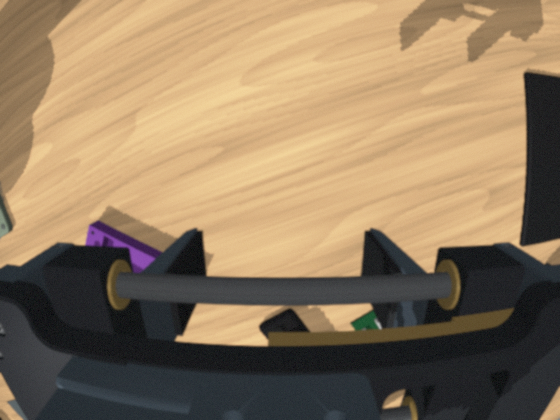

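Top view. Possible lower halves: white (246,192) in the left outline, purple (203,288) and blue (345,268). The white one is the match because it has a board inside. Possible boards: the small one inside it, and a larger loose one at (114,226), which I'll leave alone. The cover is at (352,178) and the empty middle outline at (300,185). Next, a close crop and a coarse measurement.

```bash
cat > h.py <<'E'
import numpy as np, cv2
from scipy.spatial.transform import Rotation as Rn
from workcell import env, grab_frame, camera_params
def ray(p,uv,fish=False):
    K=p["mtx"];R=np.array(p["R"]);t=np.array(p["t"])
    x=(uv[0]-K[0,2])/K[0,0];y=(uv[1]-K[1,2])/K[1,1]
    if fish:
        r=np.hypot(x,y);s=np.sin(r)/r if r>1e-9 else 1
        d=np.array([x*s,y*s,np.cos(r)])
    else: d=np.array([x,y,1.])
    return -R.T@t, R.T@d
def plane(p,uv,z,fish=False):
    c,d=ray(p,uv,fish); return c+d*(z-c[2])/d[2]
def proj(p,X,fish=False):
    c=np.array(p["R"])@np.asarray(X,float)+p["t"];K=p["mtx"]
    if fish:
        r=np.hypot(c[0],c[1]);th=np.arctan2(r,c[2]);k=th/r
        return np.array([K[0,2]+K[0,0]*k*c[0],K[1,2]+K[1,1]*k*c[1]])
    return np.array([K[0,2]+K[0,0]*c[0]/c[2],K[1,2]+K[1,1]*c[1]/c[2]])
def toolR(s): return Rn.from_euler('xyz',s["ee_rot"],degrees=True)
E
python3 - <<'E'
from h import *
im=cv2.imread("pics/a_top.png"); p=camera_params("top")
cv2.imwrite("pics/a_crop.png",cv2.resize(im[120:250,195:405],None,fx=3.8,fy=3.8,interpolation=cv2.INTER_CUBIC))
hsv=cv2.cvtColor(im,cv2.COLOR_BGR2HSV)
m=((hsv[...,1]<60)&(hsv[...,2]>130)).astype(np.uint8)*255
m2=np.zeros_like(m);m2[130:240,205:400]=m[130:240,205:400]
cs,_=cv2.findContours(m2,cv2.RETR_EXTERNAL,cv2.CHAIN_APPROX_NONE)
for c in cs:
    if cv2.contourArea(c)<80: continue
    r=cv2.minAreaRect(c); b=cv2.boxPoints(r)
    print(r, cv2.contourArea(c)); print(np.round([plane(p,q,3)[:2] for q in b],1).tolist(), np.round(plane(p,r[0],3),1))
E
```

```text
((247.26731872558594, 191.0999298095703), (55.5645866394043, 27.164459228515625), 83.0189437866211) 941.0
[[647.8, 238.0], [661.6, 144.6], [470.1, 116.1], [456.5, 208.7]] [558.6 176.8   3. ]
((300.13848876953125, 184.60769653320312), (55.56755828857422, 27.659744262695312), 82.87498474121094) 1450.0
[[674.6, 55.9], [688.9, -39.2], [497.2, -66.7], [483.1, 27.7]] [585.5  -5.6   3. ]
((353.1128234863281, 178.05210876464844), (55.670928955078125, 27.501934051513672), 82.33319854736328) 981.5
[[701.6, -127.2], [716.7, -221.8], [524.5, -249.6], [509.6, -155.8]] [ 612.7 -188.6    3. ]
```

View pics/a_crop.png

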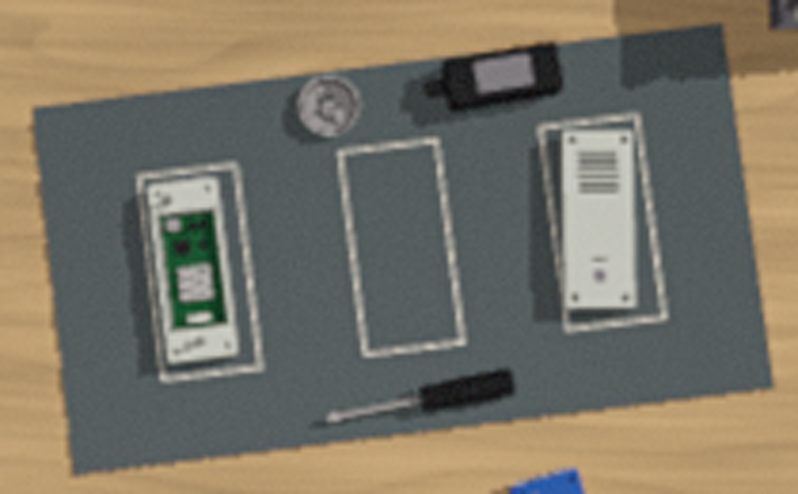

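The crop confirms it: the white tray with the green board is in the left outline. The middle outline is empty. The cover is in the right outline, turned a few degrees, with its slots at the far end. Outline centres are about (559,177), (585,-6) and (613,-189); the 184.5 mm pitch matches the 185 mm given. Mat yaw is about 8.5°.

Next I'll move to see the base with the wrist camera.

```bash
python3 -m creep '{"offset":[[-0.03,-0.01,0],[-0.05,-0.016,0.004],[-0.055,-0.018,0.004],[-0.055,-0.018,0.004],[-0.055,-0.018,0.004]],"rotation":[[0,0,0],[0,0,0],[0,0,0],[0,0,0],[0,0,0]]}' 0
python3 -m creep '{"offset":[[-0.055,-0.018,0.005],[-0.055,-0.018,0.005],[-0.055,-0.018,0.005],[-0.055,-0.018,0.005],[-0.055,-0.018,0.005]],"rotation":[[0,0,0],[0,0,0],[0,0,0],[0,0,0],[0,0,0]]}'
```

```text
time_s: 0.78
ee_pos: [401.0, 379.8, 197.7]
ee_rot: [-180.0, -0.0, 160.0]
force: [-0.2, 0.9, -0.1]
gripper_width: 91.4
time_s: 1.4
ee_pos: [628.5, 200.9, 172.5]
ee_rot: [180.0, -0.0, 159.9]
force: [0.2, 0.6, -0.2]
gripper_width: 91.5
```

```bash
python3 -m creep '{"offset":[[-0.01,0,0],[0,0,0],[0,0,0],[0,0,0]],"rotation":[[0,0,-9.5],[0,0,-9.5],[0,0,-9.5],[0,0,0]]}'
python3 - <<'E'
from h import *
s=env.state();p=camera_params("wrist");im=grab_frame("wrist")[:,:,::-1].copy()
print(s["ee_pos"],s["ee_rot"]); np.save("pics/b.npy",p,allow_pickle=True)
cv2.imwrite("pics/b.png",im)
E
```

```text
time_s: 1.9
ee_pos: [636.5, 198.7, 172.5]
ee_rot: [-180.0, -0.0, -171.7]
force: [-0.3, 0.7, 0.0]
gripper_width: 91.2
[636.54794261 198.7208764  172.49233442] [-1.79998755e+02 -4.88289855e-02 -1.71662423e+02]
```

View pics/b.png

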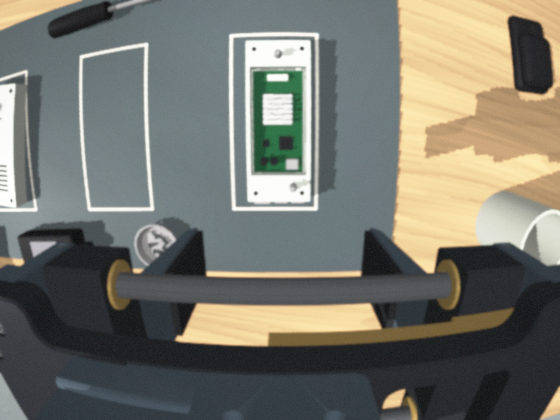

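The wrist view shows the white lower half at (279,122) inside its outline, with pin b at (278,53) towards the robot and pin a at (295,187) at the far end. So the port end points away from the robot. Now to measure it.

```bash
python3 - <<'E'
from h import *
p=np.load("pics/b.npy",allow_pickle=True).item()
im=cv2.imread("pics/b.png")
cv2.imwrite("pics/b_crop.png",cv2.resize(im[25:215,220:330],None,fx=3.1,fy=3.1,interpolation=cv2.INTER_CUBIC))
hsv=cv2.cvtColor(im,cv2.COLOR_BGR2HSV)
m=((hsv[...,1]<50)&(hsv[...,2]>150)).astype(np.uint8)*255
m[:, :60]=0; m[225:]=0; m[:,330:]=0
cs,_=cv2.findContours(m,cv2.RETR_LIST,cv2.CHAIN_APPROX_NONE)
for c in cs:
    a=cv2.contourArea(c)
    if a<2500: continue
    # map contour to plane
    for z in (3,27):
        P=np.array([plane(p,q[0],z,True)[:2] for q in c],np.float32)
        r=cv2.minAreaRect(P); print(a,cv2.boundingRect(c),z,np.round(r[0],1),np.round(r[1],1),round(r[2],2))
for n,uv in (("b",(278,53)),("a",(295,187))):
    print(n,plane(p,uv,35,True))
E
```

```text
5233.5 (251, 70, 53, 105) 3 [562.5 180.2] [110.4  54.1] 8.66
5233.5 (251, 70, 53, 105) 27 [562.7 180.7] [102.6  50.3] 8.66
9348.5 (82, 47, 68, 161) 3 [589.2  -6.5] [183.2  85.3] 8.45
9348.5 (82, 47, 68, 161) 27 [587.5   7.2] [170.3  79.3] 8.45
11163.5 (78, 42, 77, 171) 3 [589.9  -6.8] [194.   96.9] 8.4
11163.5 (78, 42, 77, 171) 27 [588.1   6.9] [180.3  90.1] 8.4
10690.5 (244, 39, 68, 166) 3 [561.6 180.8] [177.2  69.5] 8.64
10690.5 (244, 39, 68, 166) 27 [561.8 181.3] [164.7  64.6] 8.64
13787.0 (233, 36, 83, 171) 3 [561.6 177.1] [183.   86.5] 8.53
13787.0 (233, 36, 83, 171) 27 [561.9 177.8] [170.1  80.4] 8.53
15829.5 (228, 31, 92, 181) 3 [561.9 176.5] [193.5  95.1] 8.51
15829.5 (228, 31, 92, 181) 27 [562.1 177.3] [179.8  88.4] 8.51
b [497.04832102 172.23169203  35.        ]
a [622.24983794 207.0245868   35.        ]
```

View pics/b_crop.png

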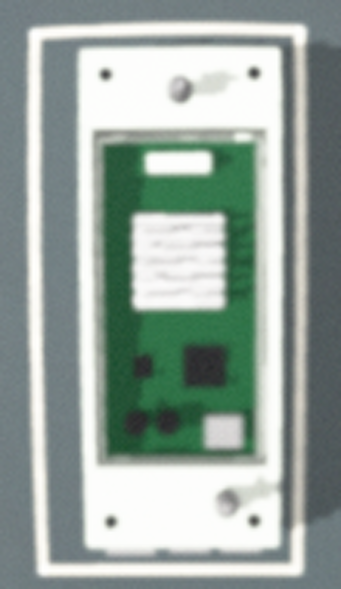

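```bash
python3 - <<'E'
from h import *
p=np.load("pics/b.npy",allow_pickle=True).item()
pos=np.array([636.55,198.72,172.49]); R=Rn.from_euler('xyz',[-180,-0.049,-171.66],degrees=True)
im=cv2.imread("pics/b.png").astype(float)
a=plane(p,(293.7,187.2),39,True);b=plane(p,(277.9,53.5),39,True)
print(a,b,np.linalg.norm(a-b),"expect",np.hypot(130,14))
yaw=np.degrees(np.arctan2(*(a-b)[:2][::-1]))-np.degrees(np.arctan2(14,130))
c=(a+b)/2; ex=np.array([np.cos(np.radians(yaw)),np.sin(np.radians(yaw))]);ey=np.array([-ex[1],ex[0]])
c2=c[:2]-7*ey; print("yaw",yaw,"centre",c2)
for C,z in ((c2,8),((559.8,181.1),8)):
    print(R.inv().apply(np.array([*C,z])-pos))
E
```

```text
[621.88450747 205.56947853  39.        ] [498.43261611 172.40480892  39.        ] 127.8290451678856 expect 130.75167302944922
yaw 8.89053653761624 centre [561.24039222 182.07124588]
[ 76.78734099  -5.54925813 164.55572957]
[ 78.35337644  -6.30130831 164.55706886]
```

```bash
python3 -m creep '{"offset":[[0.03,-0.003,0.01],[0.0475,-0.003,0.03],[0,0,0.045],[0,0,0.04],[0,0,0.02]],"rotation":[[0,0,-0.3],[0,0,0],[0,0,0],[0,0,0],[0,0,0]]}'
python3 -m creep '{"offset":[[0,0,0.01],[0,0,0.005],[0,0,0]],"rotation":[[0,0,0],[0,0,0],[0,0,0]]}'
```

```text
time_s: 2.58
ee_pos: [559.5, 181.0, 25.8]
ee_rot: [-180.0, -0.2, -171.4]
force: [-0.1, 0.2, -0.0]
gripper_width: 91.4
time_s: 2.95
ee_pos: [561.4, 181.4, 13.4]
ee_rot: [180.0, 0.1, -171.3]
force: [-0.1, 0.9, 0.1]
gripper_width: 91.4
```

```bash
python3 -m creep '{"offset":[[0,0,0.004],[0,0,0],[0,0,0],[0,0,0],[0,0,0]],"rotation":[[0,0,0],[0,0,0],[0,0,0],[0,0,0],[0,0,0]]}' 1 18
python3 -m creep '{"offset":[[0,0,0],[0,0,0]],"rotation":[[0,0,0],[0,0,0]]}'
```

```text
time_s: 3.58
ee_pos: [561.1, 181.6, 9.2]
ee_rot: [180.0, 0.0, -171.3]
force: [-0.5, 1.4, 0.8]
gripper_width: 61.9
time_s: 3.82
ee_pos: [561.1, 181.6, 9.2]
ee_rot: [180.0, 0.0, -171.3]
force: [-1.1, 2.3, 1.9]
gripper_width: 62.2
```

```bash
python3 -m creep '{"offset":[[0,-0.004,0],[0,-0.008,0],[0,-0.012,0],[0,-0.015,0],[0,-0.015,0]],"rotation":[[0,0,0],[0,0,0],[0,0,0],[0,0,0],[0,0,0]]}'
python3 -m creep '{"offset":[[0,-0.015,0],[0,-0.015,0],[0,-0.015,0],[0,-0.015,0],[0,-0.015,0]],"rotation":[[0,0,0],[0,0,0],[0,0,0],[0,0,0],[0,0,0]]}'
```

```text
time_s: 4.45
ee_pos: [569.6, 127.2, 9.2]
ee_rot: [180.0, 0.0, -171.3]
force: [-1.2, 4.5, 3.2]
gripper_width: 61.9
time_s: 5.08
ee_pos: [580.6, 52.9, 9.2]
ee_rot: [180.0, 0.0, -171.3]
force: [0.3, 5.6, 3.3]
gripper_width: 62.2
```

```bash
python3 -m creep '{"offset":[[0,-0.015,0],[0,-0.015,0],[0,-0.012,0],[0,-0.010,0],[0,-0.006,0]],"rotation":[[0,0,0],[0,0,0],[0,0,0],[0,0,0],[0,0,0]]}'
python3 -m creep '{"offset":[[0,-0.003,0],[0,0,0],[0,0,0]],"rotation":[[0,0,0],[0,0,0],[0,0,0]]}'
python3 - <<'E'
from h import *
print(env.state()["ee_pos"],env.state()["ee_rot"])
cv2.imwrite("pics/c_w.png",grab_frame("wrist")[:,:,::-1])
cv2.imwrite("pics/c.png",cv2.resize(grab_frame("scene")[170:330,170:390,::-1],None,fx=3.6,fy=3.6,interpolation=cv2.INTER_CUBIC))
E
```

```text
time_s: 5.7
ee_pos: [589.3, -4.2, 9.2]
ee_rot: [180.0, -0.0, -171.3]
force: [-1.0, 5.3, 5.0]
gripper_width: 61.8
time_s: 6.08
ee_pos: [589.8, -7.4, 9.2]
ee_rot: [-180.0, -0.0, -171.3]
force: [-0.7, 3.1, 5.9]
gripper_width: 61.9
[589.77754718  -7.36472245   9.20212019] [-1.79995088e+02 -5.55684826e-03 -1.71285502e+02]
```

View pics/c.png

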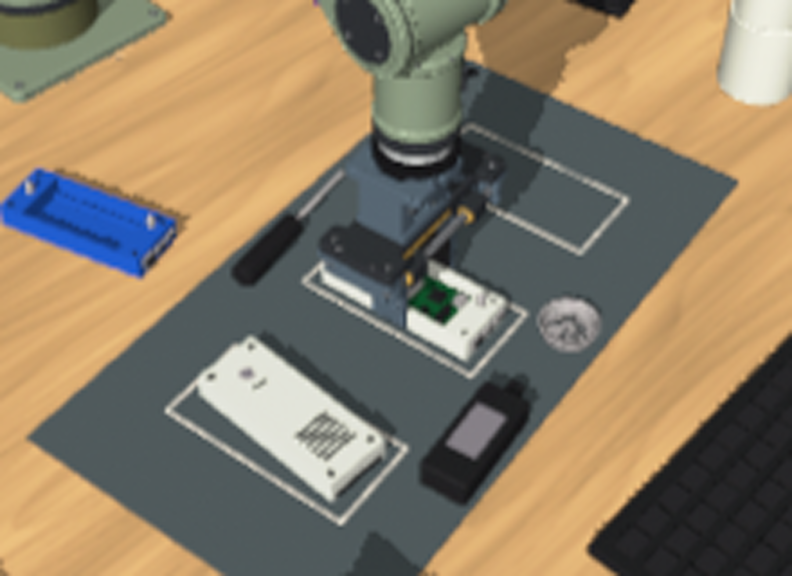

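View pics/c_w.png

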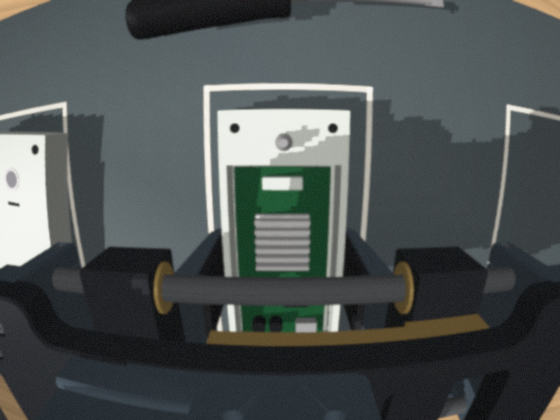

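The scene view shows the base standing inside the middle outline, and the wrist view agrees: near edge at row ~109, pin b at (283,142), outline lines at columns 207 and 370. I'll record the base position along the tool x axis while it is still gripped.

```bash
python3 - <<'E'
from h import *
s=env.state();p=camera_params("wrist");R=toolR(s)
im=cv2.imread("pics/c_w.png")
cv2.imwrite("pics/c_crop.png",cv2.resize(im[75:175,195:380],None,fx=4.2,fy=4.2,interpolation=cv2.INTER_CUBIC))
g=cv2.GaussianBlur(im,(0,0),1)[...,1].astype(float)
# near edge: gradient along columns 225..345
for cols in ((225,245),(250,270),(300,320),(325,343)):
    pr=g[98:122,cols[0]:cols[1]].mean(1);d=np.diff(pr);k=np.argmax(d)
    o=0.5*(d[k-1]-d[k+1])/(d[k-1]-2*d[k]+d[k+1]);row=98+k+0.5+o
    P=plane(p,(np.mean(cols),row),27,True); print(cols,round(row,2),R.inv().apply(P-s["ee_pos"]))
for r in (150,160):
    for lo,hi,sg in ((210,230,1),(340,360,-1)):
        pr=sg*g[r-2:r+3,lo:hi].mean(0);d=np.diff(pr);k=np.argmax(d)
        P=plane(p,(lo+k+.5,r),27,True);print(r,lo+k+.5,R.inv().apply(P-s["ee_pos"]))
P=plane(p,(283.5,142),39,True);print("pinb",R.inv().apply(P-s["ee_pos"]))
for uv in ((234.5,128),(333,128)):
    P=plane(p,uv,27,True);print("hole",R.inv().apply(P-s["ee_pos"]))
E
```

```text
(225, 245) 109.33 [ 80.07985995 -23.64661306 -17.79029011]
(250, 270) 108.71 [ 80.10848592 -11.9168219  -17.79128523]
(300, 320) 108.75 [ 80.11928655  11.30096006 -17.79326159]
(325, 343) 109.29 [ 80.1478396   22.58573866 -17.79421881]
150 217.5 [ 60.96135739 -32.38139864 -17.79231352]
150 348.5 [ 60.96737234  29.90127271 -17.79761853]
160 217.5 [ 56.15307624 -32.52588144 -17.79299724]
160 348.5 [ 56.15956612  30.04667067 -17.79832688]
pinb [ 64.98261073  -1.01778889 -29.79440346]
hole [ 71.2330872  -23.98009925 -17.79154233]
hole [ 71.25503983  22.21394491 -17.79547443]
```

View pics/c_crop.png

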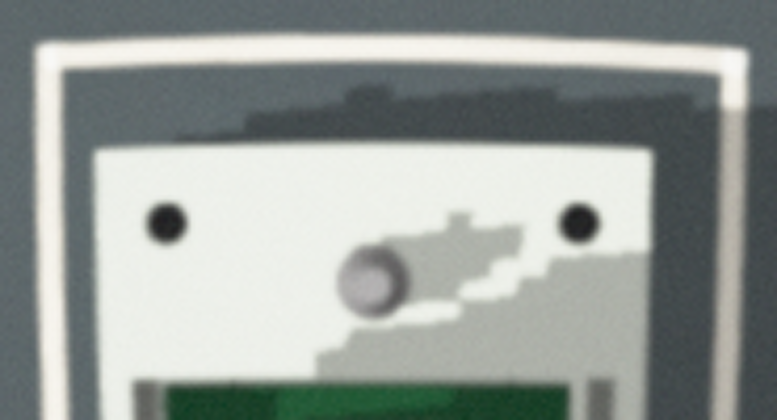

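```bash
python3 -m creep '{"offset":[[0,0,0],[0,0,0],[0,0,0],[0,0,-0.01],[0,0,-0.03]],"rotation":[[0,0,0],[0,0,0],[0,0,0],[0,0,0],[0,0,0]]}' 0

```

```text
time_s: 6.8
ee_pos: [588.7, -6.5, 48.4]
ee_rot: [180.0, -0.2, -171.2]
force: [1.0, 0.0, -0.9]
gripper_width: 90.8
```

```bash
python3 -m creep '{"offset":[[-0.005,0,-0.06],[-0.017,-0.045,-0.035],[-0.017,-0.045,-0.03],[-0.017,-0.048,0],[-0.017,-0.046,0]],"rotation":[[0,0,0],[0,0,0],[0,0,0],[0,0,0],[0,0,0]]}'
python3 -m creep '{"offset":[[0,0,0],[0,0,0]],"rotation":[[0,0,0],[0,0,0]]}'
python3 - <<'E'
from h import *
s=env.state();p=camera_params("wrist");im=grab_frame("wrist")[:,:,::-1].copy()
print(s["ee_pos"],s["ee_rot"]); np.save("pics/d.npy",dict(p=p,s=s),allow_pickle=True)
cv2.imwrite("pics/d.png",im)
E
```

```text
time_s: 7.42
ee_pos: [690.9, -178.8, 175.5]
ee_rot: [-179.9, 0.1, -171.2]
force: [0.7, -0.2, 0.4]
gripper_width: 91.0
time_s: 7.68
ee_pos: [689.6, -176.7, 174.0]
ee_rot: [179.9, -0.0, -171.2]
force: [-0.2, -0.2, 0.2]
gripper_width: 91.2
[ 689.60129937 -176.73823701  173.96542337] [ 1.79947774e+02 -3.35359062e-02 -1.71249886e+02]
```

View pics/d.png

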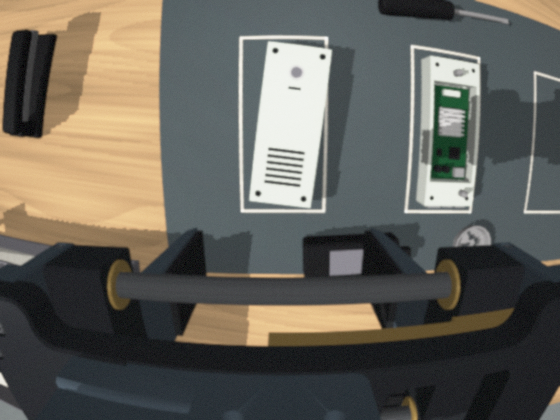

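The wrist view shows the cover at (290,124) with slots towards the far end (285,168). The base stands in the middle outline at (450,133). Now to measure both.

```bash
python3 - <<'E'
from h import *
d=np.load("pics/d.npy",allow_pickle=True).item();p=d["p"];s=d["s"];R=toolR(s)
im=cv2.imread("pics/d.png")
def box(im,x0,x1,z,lo,hi,amin,amax):
    g=cv2.cvtColor(im,cv2.COLOR_BGR2HSV)
    m=((g[...,1]<50)&(g[...,2]>185)).astype(np.uint8)*255
    m[:, :x0]=0;m[:,x1:]=0;m[228:]=0
    m=cv2.morphologyEx(m,cv2.MORPH_OPEN,np.ones((5,5),np.uint8))
    cs,_=cv2.findContours(m,cv2.RETR_EXTERNAL,cv2.CHAIN_APPROX_NONE)
    for c in cs:
        if cv2.contourArea(c)<1500: continue
        P=np.array([plane(p,q[0],z,True)[:2] for q in c],np.float32)
        r=cv2.minAreaRect(P);print(cv2.contourArea(c),cv2.boundingRect(c),np.round(r[0],1),np.round(r[1],1),round(r[2],2))
        print("tool",R.inv().apply(np.array([*r[0],9.2])-s["ee_pos"]))
box(im,230,345,27,0,0,0,0)
# holes of cover at z=27, corner holes
for uv in ((275.5,51),(323,57),(257,193),(305,199)):
    print(uv,plane(p,uv,27,True)[:2])
# base: pins & holes
for uv,z in (((437.5,66.5),27),((472,70),27),((432.5,199),27),((468,192),39)): print("base",uv,plane(p,uv,z,True)[:2])
cv2.imwrite("pics/d_crop.png",cv2.resize(im[35:220,230:490],None,fx=3,fy=3,interpolation=cv2.INTER_CUBIC))
E
```

```text
10040.0 (250, 42, 81, 166) [ 616.4 -182.3] [160.3  63.8] 1.65
tool [ 73.11242997   5.47144289 164.81330091]
(275.5, 51) [ 546.47980906 -207.28191838]
(323, 57) [ 544.8417046  -161.07264197]
(257, 193) [ 688.72050911 -204.38022213]
(305, 199) [ 687.50701376 -155.88913491]
base (437.5, 66.5) [525.14895762 -40.8392156 ]
base (472, 70) [515.84163247   2.3885676 ]
base (432.5, 199) [665.44258303 -18.34072845]
base (468, 192) [648.78331848  17.50811604]
```

View pics/d_crop.png

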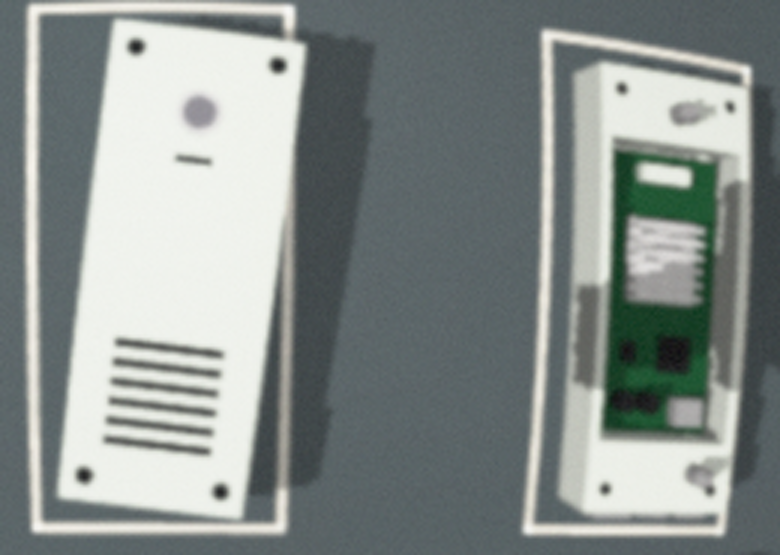

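```bash
python3 -m creep '{"offset":[[0,0,0],[0.035,-0.0015,0.01],[0.0375,-0.002,0.03],[0,0,0.045],[0,0,0.04]],"rotation":[[0,0,7.1],[0,0,0],[0,0,0],[0,0,0],[0,0,0]]}'
python3 -m creep '{"offset":[[0,0,0.02],[0,0,0.01],[0,0,0.006],[0,0,0],[0,0,0]],"rotation":[[0,0,0],[0,0,0],[0,0,0],[0,0,0],[0,0,0]]}'
```

```text
time_s: 8.35
ee_pos: [616.8, -181.3, 48.9]
ee_rot: [180.0, 0.0, -178.3]
force: [0.6, -0.3, -0.1]
gripper_width: 91.0
time_s: 8.98
ee_pos: [618.3, -182.9, 13.9]
ee_rot: [-180.0, 0.1, -178.3]
force: [0.2, -0.7, 0.6]
gripper_width: 90.9
```

```bash
python3 -m creep '{"offset":[[0,0,0.0047],[0,0,0],[0,0,0],[0,0,0],[0,0,0]],"rotation":[[0,0,0],[0,0,0],[0,0,0],[0,0,0],[0,0,0]]}' 1 30
python3 -m creep '{"offset":[[0,0,0],[0,0,0]],"rotation":[[0,0,0],[0,0,0]]}' - 35
python3 - <<'E'
from h import *
s=env.state();p=camera_params("wrist");im=grab_frame("wrist")[:,:,::-1].copy();R=toolR(s)
print(s["ee_pos"],s["ee_rot"],s["force"]); np.save("pics/e.npy",dict(p=p,s=s),allow_pickle=True)
cv2.imwrite("pics/e.png",im)
g=cv2.GaussianBlur(im,(0,0),1)[...,1].astype(float)
for cols in ((225,245),(250,270),(300,320),(325,343)):
    pr=g[88:132,cols[0]:cols[1]].mean(1);d=np.diff(pr);k=np.argmax(d)
    o=0.5*(d[k-1]-d[k+1])/(d[k-1]-2*d[k]+d[k+1]);row=88+k+0.5+o
    P=plane(p,(np.mean(cols),row),27,True); print(cols,round(row,2),R.inv().apply(P-s["ee_pos"]))
E
```

```text
time_s: 9.6
ee_pos: [617.7, -182.8, 8.2]
ee_rot: [180.0, 0.0, -178.3]
force: [0.9, 0.6, 0.1]
gripper_width: 62.0
time_s: 9.85
ee_pos: [617.7, -182.8, 8.2]
ee_rot: [180.0, 0.0, -178.3]
force: [0.8, 0.6, 0.6]
gripper_width: 61.7
[ 617.73713695 -182.82113105    8.23182676] [ 1.79994331e+02  4.63455772e-03 -1.78345615e+02] [0.77372674 0.59348784 0.5605054 ]
(225, 245) 106.23 [ 81.37771331 -23.36308932 -18.77706758]
(250, 270) 105.54 [ 81.43368622 -11.71474883 -18.77591955]
(300, 320) 105.56 [ 81.45781003  11.34240264 -18.77364009]Traceback (most recent call last):
  File "<stdin>", line 8, in <module>
IndexError: index 43 is out of bounds for axis 0 with size 43
```

View pics/e.png

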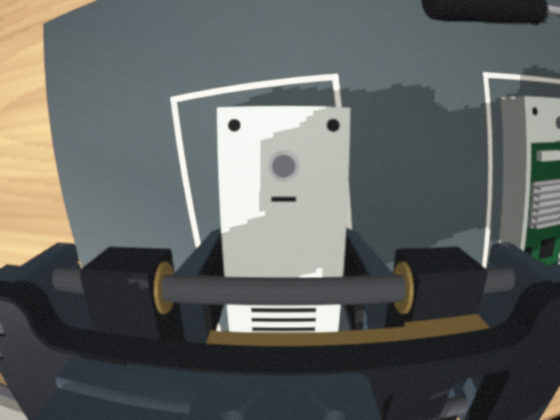

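The grip is good: opening 62, cover near edge at tool x +81.45, against +80.1 for the base in the same view. The cover therefore sits 1.35 mm further along tool x in the hand, so the target TCP is (591.1,-7.2) at yaw -171.3. Next I lift and carry it across.

```bash
python3 -m creep '{"offset":[[0,0,-0.01],[0,0,-0.02],[0,0,-0.03],[0.003,0.015,-0.005],[0.0035,0.03,0]],"rotation":[[0,0,0],[0,0,0],[0,0,0],[0,0,0],[0,0,0]]}'
python3 -m creep '{"offset":[[0.004,0.035,0],[0.004,0.035,0],[0.004,0.03,0],[0.003,0.02,0],[0,0.0113,0]],"rotation":[[0,0,0],[0,0,0],[0,0,0],[0,0,0],[0,0,0]]}'
python3 -m creep '{"offset":[[0,0,0],[0,0,0],[0,0,0]],"rotation":[[0,0,-4],[0,0,-3.06],[0,0,0]]}'
python3 - <<'E'
from h import *
s=env.state();p=camera_params("wrist");im=grab_frame("wrist")[:,:,::-1].copy();R=toolR(s)
print(s["ee_pos"],s["ee_rot"],s["force"],s["torque"])
cv2.imwrite("pics/f.png",im)
cv2.imwrite("pics/f_s.png",cv2.resize(grab_frame("scene")[170:330,170:390,::-1],None,fx=3.6,fy=3.6,interpolation=cv2.INTER_CUBIC))
print(R.inv().apply(np.array([591.1,-7.2,60])-s["ee_pos"]))
E
```

```text
time_s: 10.52
ee_pos: [609.6, -137.5, 73.4]
ee_rot: [180.0, 0.0, -178.4]
force: [0.5, -0.0, -1.5]
gripper_width: 61.7
time_s: 11.15
ee_pos: [590.4, -6.0, 72.9]
ee_rot: [180.0, -0.1, -178.3]
force: [0.6, 0.3, -0.6]
gripper_width: 61.6
time_s: 11.52
ee_pos: [591.2, -7.5, 73.1]
ee_rot: [-180.0, -0.0, -171.3]
force: [1.3, -0.0, -1.1]
gripper_width: 61.8
[591.2308132   -7.53896209  73.07201733] [-1.79993526e+02 -1.14773825e-04 -1.71345248e+02] [ 1.27867882 -0.04108571 -1.0532861 ] [ 0.01458999 -0.01070183 -0.00979959]
[ 0.07829039  0.35626418 13.07197732]
```

View pics/f.png

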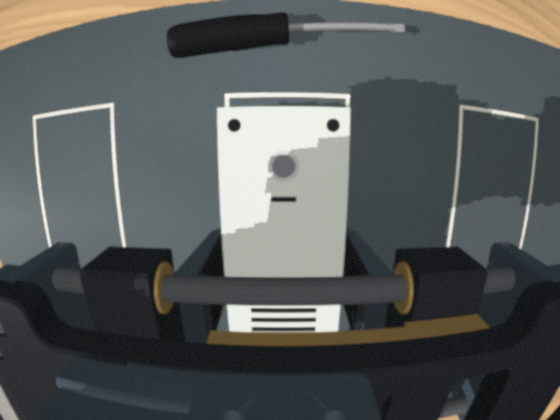

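View pics/f_s.png

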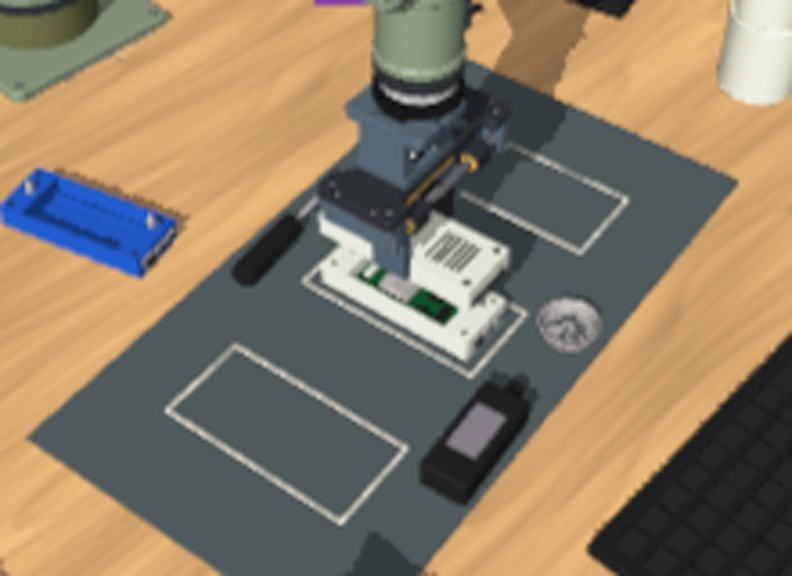

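The cover hasn't slipped in the hand: its holes are at the same pixels, (234,125) and (333,125). In the scene view it hangs over the base, with vents at the port end. I'll descend in small steps and watch the force.

```bash
python3 -m creep '{"offset":[[0,0.0003,0.012],[0,0,0.01],[0,0,0.004],[0,0,0],[0,0,0]],"rotation":[[0,0,0],[0,0,0],[0,0,0],[0,0,0],[0,0,0]]}'
python3 -m creep '{"offset":[[0,0,0.002],[0,0,0.002],[0,0,0.001],[0,0,0]],"rotation":[[0,0,0],[0,0,0],[0,0,0],[0,0,0]]}'

```

```text
time_s: 12.25
ee_pos: [591.3, -6.9, 47.4]
ee_rot: [-180.0, 0.0, -171.3]
force: [0.6, 0.8, -1.4]
gripper_width: 61.7
time_s: 12.75
ee_pos: [591.0, -6.9, 42.1]
ee_rot: [180.0, -0.0, -171.3]
force: [-0.0, -0.4, -1.5]
gripper_width: 61.6
```

```bash
python3 -m creep '{"offset":[[0,0,0.002],[0,0,0.002],[0,0,0.001],[0,0,0]],"rotation":[[0,0,0],[0,0,0],[0,0,0],[0,0,0]]}'
python3 -m creep '{"offset":[[0,0,0.001],[0,0,0.001],[0,0,0.001],[0,0,0]],"rotation":[[0,0,0],[0,0,0],[0,0,0],[0,0,0]]}'

```

```text
time_s: 13.25
ee_pos: [591.0, -6.9, 37.1]
ee_rot: [180.0, -0.0, -171.3]
force: [-0.3, 0.3, -1.7]
gripper_width: 61.8
time_s: 13.75
ee_pos: [591.0, -6.9, 34.1]
ee_rot: [180.0, -0.0, -171.3]
force: [0.7, -0.3, -1.5]
gripper_width: 61.6
```

```bash
python3 -m creep '{"offset":[[0,0,0.001],[0,0,0.0005],[0,0,0]],"rotation":[[0,0,0],[0,0,0],[0,0,0]]}'
python3 -m creep '{"offset":[[0,0,0.0005],[0,0,0.0005],[0,0,0]],"rotation":[[0,0,0],[0,0,0],[0,0,0]]}'

```

```text
time_s: 14.12
ee_pos: [591.1, -6.9, 32.7]
ee_rot: [180.0, -0.0, -171.3]
force: [-0.3, 0.6, -1.6]
gripper_width: 61.6
time_s: 14.5
ee_pos: [591.2, -7.0, 32.2]
ee_rot: [180.0, 0.0, -171.3]
force: [-1.0, -0.2, 3.7]
gripper_width: 62.0
```

Contact came exactly at the expected height (TCP 32.2). Now I build up the push.

```bash
python3 -m creep '{"offset":[[0,0,0.0003],[0,0,0.0003],[0,0,0],[0,0,0]],"rotation":[[0,0,0],[0,0,0],[0,0,0],[0,0,0]]}'
python3 -m creep '{"offset":[[0,0,0],[0,0,0],[0,0,0],[0,0,0]],"rotation":[[0,0,0],[0,0,0],[0,0,0],[0,0,0]]}'

```

```text
time_s: 15.0
ee_pos: [591.1, -6.9, 32.2]
ee_rot: [180.0, 0.0, -171.3]
force: [-2.7, -0.3, 7.6]
gripper_width: 61.8
time_s: 15.5
ee_pos: [591.2, -6.9, 32.2]
ee_rot: [-180.0, 0.0, -171.3]
force: [-3.0, -0.2, 7.4]
gripper_width: 61.6
```

```bash
python3 -m creep '{"offset":[[0,0,0.0003],[0,0,0],[0,0,0],[0,0,0]],"rotation":[[0,0,0],[0,0,0],[0,0,0],[0,0,0]]}'
python3 - <<'E'
from h import *
F=[]
s=env.state();print(s["ee_pos"],s["ee_rot"],s["force"],s["torque"],s["gripper_width"])
im=grab_frame("wrist")[:,:,::-1];cv2.imwrite("pics/g.png",im)
sc=grab_frame("scene")[:,:,::-1];cv2.imwrite("pics/g_s.png",cv2.resize(sc[180:320,200:370],None,fx=4.2,fy=4.2,interpolation=cv2.INTER_CUBIC))
for i in range(6):
    grab_frame("top"); F.append(env.state()["force"])
print(np.round(np.mean(F,0),2))
E
```

```text
time_s: 16.0
ee_pos: [591.2, -6.9, 32.2]
ee_rot: [-180.0, 0.0, -171.3]
force: [-3.0, -0.1, 10.8]
gripper_width: 61.9
[591.15978354  -6.9381634   32.18256638] [-1.79998297e+02  3.99518572e-02 -1.71283062e+02] [-3.01460259 -0.13605052 10.8347193 ] [0.1544689  0.63999841 0.06591327] 61.87279184899312
[-2.9 -0.4  9.4]
```

View pics/g.png

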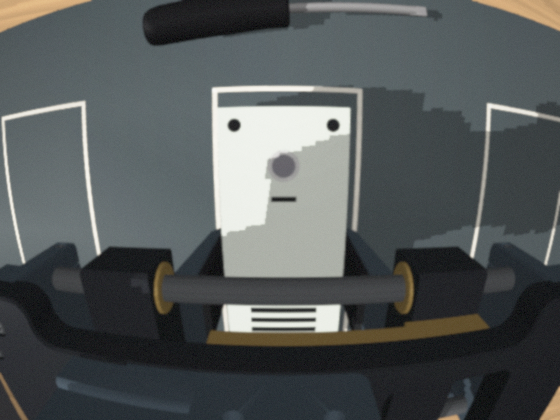

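View pics/g_s.png

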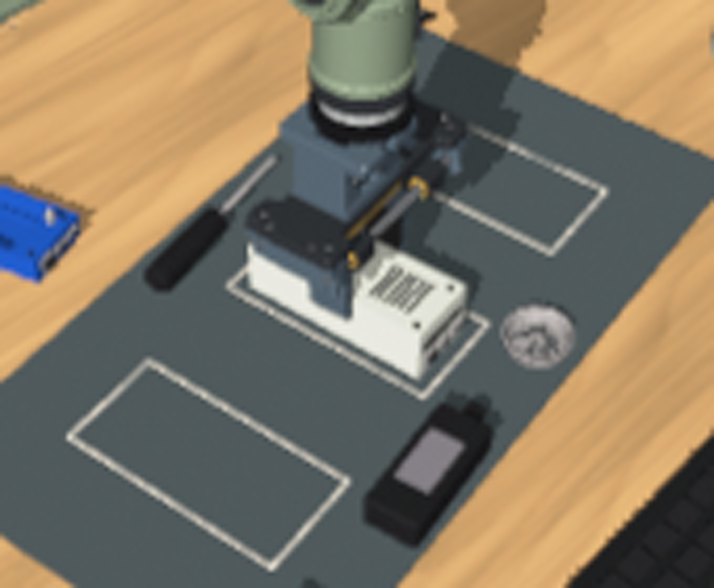

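```bash
python3 - <<'E'
from workcell import env
print(env.job_done(), env.state()["force"], env.state()["time_s"])
E
```

```text
the job is handed in; nothing more can be done
the job is handed in; nothing more can be done
```

The job is done and handed in at about 16.5 s: both halves are assembled inside the middle outline, and the gripper is still pressing them together.

- **Slide:** I gripped the lower half across its width and slid it about 190 mm along the mat. There was light downward contact throughout and no lift.
- **Fit:** I picked up the upper half with its vents at the port end and lowered it onto both dowel pins without resistance. It stopped at TCP height 32.2 mm, exactly where the rims should meet.
- **Push:** The average wrist reading was 9.4 N. Adding the cover's 1.6 N weight, the push between the halves is about 11 N, with a 35 N grip setting.

**Last checks:**
- The cover had not slipped in the fingers; its screw holes were at the same pixels as when gripped.
- In the last pictures the dock looks closed and stands inside the middle outline, and no bystander in view looks moved.
- There is a steady sideways force of about 3 N along x, probably from a small offset of the pins in their sockets or friction. I left it as it was.
- One edge-measuring script stopped with an index error on its fourth strip, so I used the three strips that agreed.
- I could not see the board after closing. It was lying in place in the last picture before the cover went on.

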